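# Deal the rusks round the breakfast dishes

### The arm

A 6-joint arm with a two-finger parallel gripper is mounted at the origin on the work surface. World frame = base frame: x ahead of the robot, y to its left, z up, the work surface at z = 0. Lengths are in m, angles in rad, forces in N, time in s.
With the tool pointing down it reaches from about 0.15 to 0.775 m from the base axis. Payload 6.1 kg.
Tool frame: the origin (TCP) lies at the very end of the fingers, on their centre line; the grasp point (between the pads) lies 19 mm behind it (tcp_to_grasp is the distance from the TCP to the grasp point, in m); z points along the fingers, y is the line along which they close (so a half turn about z gives the same grasp; the last joint's range is limited). The gripper opens to 85 mm and grips with 20 to 120 N. Pads are 22 mm wide; open, the fingers measure 114 mm over their backs; the gripper's body (76 mm by 85 mm) begins 54 mm behind the grasp point. The pads swing forward as they close: fully open they stand 13 mm farther back than shut.
Start: joints at [-1.133, 0.126, -0.04, 1.405, 0, 1.571], TCP at [0.223, -0.475, 0.231] pointing down, gripper open.
Joint ranges: [-2.72, 2.72], [-0.95, 1.95], [-1.27, 1.35], [-1.78, 2.02], [-1.46, 1.47], [-3.14, 3.14]. Speed limits (rad/s): [2.39, 2.39, 3.01, 3.14, 3.14, 3.14].

### API

Orientations are given as a unit quaternion [x, y, z, w].
In Python, from bench import * gives the robot as it stands.
- The arm moves only by the tool arm_command, never from a script. Its argument "moves" is one flat list of numbers, 7 for each row, row after row: the opening, from 0 (shut) to 1 (fully open), then the shift along the tool's x, y, z each as a share of 1 m, from -1 to 1, then the turn, a rotation vector about the tool's x, y, z each as a share of 2 pi rad, from -1 to 1. A call has 1 to 20 rows; each row shifts and turns the commanded pose from where the row before left it, along the tool's axes as they then stand; what a row does not reach is not made up. A row lasts 1/10 s, in which the tool goes at most 50 mm and 8.59 degrees, less where a joint would pass 70% of its speed; a pose out of reach is approached as far as the arm can. A call with a number of a shift or a turn outside -1 to 1 is refused whole. A call with a gripper value outside its range is refused whole. The fingers move at their own pace and stop on an object; "force" is the grip in N (left out, the last holds). Time passes only in rows, so rows that do not move let the fingers close. It gives the time, the measured TCP pose, the force, the opening and the grip force at its end, in the units of the state.
- sense(): the state, without advancing time (a new reading comes with each control period).
- capture(name): name is "scene" or "top" or "wrist"; returns a dict with "frame" (420x560x3 uint8, red, green, blue), "camera_matrix" (3x3 intrinsics, pixels), "xyz" and "rotation" of the camera in the world; the wrist camera has in their place "T_tool_cam" (4x4, takes a point from camera to tool coordinates, whose origin is the TCP and whose axes are the flange's). Camera axes: x right, y down, z forward; pixel columns grow to the right and rows downward; lengths in m; the calibration is good to about 2 mm. A picture is of the moment at which its call begins: read the wrist's pose just before it. There is no depth.
- finish_job(): hands the job in; it is judged then, once.
Trained networks look in the newest picture that a camera, given by its name, has taken for a name from the list of things; names that differ only in an ending like _2 or _b are one class to them, and where a whole thing is asked for, a point or a joint stands for the part that bears it (a point fixed in the world has none). Each returns a list of dicts, best first, with "conf" (0 to 1); they miss things now and then, are a little off and sometimes report something else, mostly with a low value. They report only what shows in the picture. A call takes as long as a camera call.
- recognise(camera, thing): "location" ([column, row] as shares, 0 to 1, of the picture: columns of its width, rows of its height, amid what is visible of it).
The state is a dict: "time_s": time; "joints": joint angles; "dq": joint speeds; "joint_torque": joint torques, N m; "tcp_pos": TCP position; "orientation": TCP orientation; "wrist_force": force on the tool from outside, world axes, zero at the start; "ft_torque": the same for the moment, N m; "opening": finger opening in m; "grasp_force": force on a finger pad.
Only numpy, scipy, OpenCV 4.12 (cv2) and the standard library are available. Lean on these libraries where they do the work, as an engineer would, in place of code of your own. Each camera call takes 0.05 s, during which the arm holds its last target. There are 200 camera calls.

### The job

Carry on dealing the breakfast from the griddle round the three dishes, one piece at a time and always in the order round dish, square dish, long dish: first a round biscuit to each, then an oblong rusk to each. The round dish already has its biscuit, so the square dish is next; go on until every dish holds one biscuit and one rusk. Lay every piece down gently, without dropping it, flat and close to the middle of its dish (the rusk may lie on the biscuit), and do not shift the dishes, the jar or the pepper mill.

Things in the scene. Friction and masses are not known exactly. Their poses are not given: they have to be found in the camera images.
- rusk1: A rusk: hard oblong toasted slab, 80 mm long (its x), 36 mm wide (its y), 20 mm thick (its z), about 25 g; origin at its centre. The three rusks are alike. Lies flat on the griddle plate at any yaw, nothing on top.
- rusk2: A rusk: hard oblong toasted slab, 80 mm long (its x), 36 mm wide (its y), 20 mm thick (its z), about 25 g; origin at its centre. The three rusks are alike. Lies flat on the griddle plate at any yaw, with biscuit2 lying on top of it.
- rusk3: A rusk: hard oblong toasted slab, 80 mm long (its x), 36 mm wide (its y), 20 mm thick (its z), about 25 g; origin at its centre. The three rusks are alike. Lies flat on the griddle plate at any yaw, nothing on top.
- biscuit1: A round hard biscuit, 60 mm across, 20 mm thick (its z), about 25 g; origin at its centre. The three are alike. It lies flat in the round dish, within 12 mm of its middle: it is already dealt.
- biscuit2: A round hard biscuit, 60 mm across, 20 mm thick (its z), about 25 g; origin at its centre. The three are alike. It lies flat on top of rusk2, nearly centred on it.
- biscuit3: A round hard biscuit, 60 mm across, 20 mm thick (its z), about 25 g; origin at its centre. The three are alike. It lies flat on the griddle plate, nothing on top.
- round_dish: Round dish, 136 mm across, 120 mm across inside the rim. The floor of the dish is 6 mm thick (its upper face 6 mm above the origin) and is ringed by a low rounded rim 8 mm wide whose top is 11 mm above the origin. Loose, 0.4 kg, of the same glazed ceramic as the other two dishes. Origin: centre of the underside; z up. 
- square_dish: Square dish, 116 mm by 116 mm, 100 mm inside the rim, sides along its x and y. The floor of the dish is 6 mm thick (its upper face 6 mm above the origin) and is ringed by a low rounded rim 8 mm wide whose top is 11 mm above the origin. Loose, 0.4 kg, of the same glazed ceramic as the other two dishes. Origin: centre of the underside; z up. 
- long_dish: Long dish with half-round ends, 150 mm long (its y) and 92 mm wide (its x), 134 mm by 76 mm inside the rim. The floor of the dish is 6 mm thick (its upper face 6 mm above the origin) and is ringed by a low rounded rim 8 mm wide whose top is 11 mm above the origin. Loose, 0.4 kg, of the same glazed ceramic as the other two dishes. Origin: centre of the underside; z up. 
- griddle: Electric griddle, fixed. Flat plate 216 mm (x) by 226 mm (y), its upper face 45 mm above the origin, rim 10 mm thick standing 8 mm above the plate all round; a black switch box with a rocker on its +y side reaches 173 mm from the origin and 58 mm up. Cold. Origin: centre of the underside, on the ledge.
- jar: Glass jar with hinged lid, 90 mm across (96 mm over the wire clasp), 140 mm tall, loose, 0.6 kg; takes one of the four places that it shares with the dishes. Origin: centre of the underside. To be left alone.
- mill: Wooden pepper mill, 52 mm across at the foot, 175 mm tall, loose, standing in the middle of the dishes and the jar. Origin: centre of the underside. To be left alone.

How it is judged:
By the outcome, as a careful person would: the job done as asked, in the order asked, and still so for the second after the job is handed in, with the robot touching nothing.
It also fails if it takes over 72 s, if anything falls off the work surface, if the arm or the gripper's body presses on something with over 40 N, if the wrist force passes 120 N, or if a joint passes its speed limit or range.

## Working session

There is one attempt and no reset: what is moved stays moved. The work goes in short steps, Python scripts to look and compute and a tool call to move; the robot and the scene stay as the last step left them, time stands still between calls to the robot, and variables do not carry over. Pictures are saved under pics/ and viewed, at most 12 in all, crops included, and the job is handed in when it is done.

Besides the shell and the picture viewer there is one more tool, called after "Request:" by a JSON object that holds its "fn" and its "kwargs". arm_command: Moves the arm, as the interface text tells. Shift numbers are shares of 1 m and turn numbers shares of 2 pi rad, none past 1 either way. Its arguments: {"type":"object","properties":{"moves":{"type":"array"},"force":{"type":"number"}},"required":["moves"]}

```bash
mkdir -p pics; ls
python3 - <<'E'
from bench import *
import cv2
s=sense(); print({k:s[k] for k in("time_s","tcp_pos","orientation","opening")})
for n in("top","scene"):
    c=capture(n); cv2.imwrite(f"pics/{n}0.png",c["frame"][:,:,::-1]); print(n,c["camera_matrix"],c["xyz"],c["rotation"])
    for t in("rusk1","biscuit1","round_dish","square_dish","long_dish","griddle","jar","mill"):
        print(t,[(round(r["conf"],2),round(r["location"][0]*560),round(r["location"][1]*420)) for r in recognise(n,t)])
E
```

```text
pics
{'time_s': 0.0, 'tcp_pos': array([ 0.22239836, -0.47509943,  0.23052686]), 'orientation': array([ 9.76134278e-01,  2.17166379e-01, -1.69890115e-04, -7.79065541e-04]), 'opening': 0.08577533412637552}
top [[429.38545536   0.         274.81191839]
 [  0.         429.38545536 206.32801619]
 [  0.           0.           1.        ]] [0.48992669 0.00961051 0.92573999] [ 0.70931761 -0.70448497  0.01093144 -0.02121234]
rusk1 [(0.9, 192, 178), (0.67, 152, 161)]
biscuit1 [(0.86, 428, 253), (0.86, 127, 223), (0.66, 134, 165)]
round_dish [(0.74, 409, 253), (0.56, 154, 159)]
square_dish [(0.57, 310, 249)]
long_dish [(0.59, 429, 165), (0.45, 193, 177)]
griddle [(0.58, 156, 203), (0.31, 411, 254)]
jar [(0.95, 326, 151)]
mill [(0.98, 378, 203)]
scene [[424.58127344   0.         283.49653986]
 [  0.         424.58127344 211.86669707]
 [  0.           0.           1.        ]] [0.89441743 0.33657812 0.780338  ] [ 0.39875925  0.87013074 -0.26633307 -0.11371124]
rusk1 [(0.93, 341, 281), (0.81, 377, 246), (0.62, 370, 329)]
biscuit1 [(0.66, 221, 125), (0.64, 389, 323), (0.6, 429, 291)]
round_dish [(0.85, 227, 137), (0.68, 389, 301), (0.42, 387, 324)]
square_dish [(0.74, 287, 181)]
long_dish [(0.76, 159, 174)]
griddle [(0.91, 391, 302)]
jar [(0.61, 340, 279), (0.6, 211, 216)]
mill [(0.93, 212, 154)]
```

View pics/top0.png

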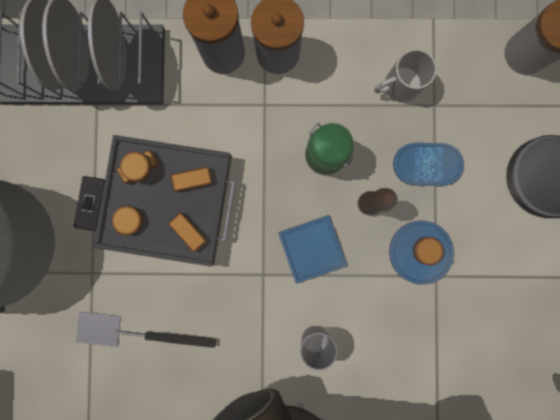

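View pics/scene0.png

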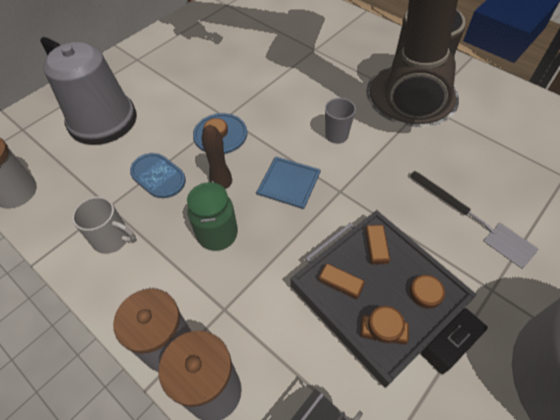

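The top view shows the griddle at the left. On it are the stacked biscuit at (134,167), a biscuit at (127,221), and rusks at (192,179) and (187,233). The square dish is at (313,249), the long dish at (429,164), and the round dish with its biscuit at (422,252). The jar and mill stand between the dishes. Next I'll segment, measure and triangulate heights.

```bash
cat > h.py <<'E'
from bench import *
import cv2, numpy as np
from scipy.spatial.transform import Rotation as R
def cam(c):
    if "T_tool_cam" in c:
        s=c["state"]; M=R.from_quat(s["orientation"]).as_matrix(); T=np.asarray(c["T_tool_cam"])
        return c["camera_matrix"], M@T[:3,3]+s["tcp_pos"], M@T[:3,:3]
    return c["camera_matrix"],np.array(c["xyz"]),R.from_quat(c["rotation"]).as_matrix()
def ray(c,p):
    K,o,M=cam(c); d=M@np.linalg.inv(K)@[p[0],p[1],1]; return o,d
def at(c,p,z):
    o,d=ray(c,p); return o+d*(z-o[2])/d[2]
def blobs(c,col,amin):
    h=cv2.cvtColor(c["frame"],cv2.COLOR_RGB2HSV)
    lo,hi=dict(orange=((5,110,60),(20,255,255)),blue=((98,90,50),(118,255,255)))[col]
    m=cv2.morphologyEx(cv2.inRange(h,lo,hi),cv2.MORPH_OPEN,np.ones((3,3)))
    cs,_=cv2.findContours(m,cv2.RETR_EXTERNAL,cv2.CHAIN_APPROX_NONE)
    return [k[:,0] for k in cs if cv2.contourArea(k)>amin]
def rect(c,k,z):
    w=np.array([at(c,p,z)[:2] for p in k],np.float32)
    r=cv2.minAreaRect(w*1000); b=cv2.boxPoints(r)/1000
    e=[b[1]-b[0],b[2]-b[1]]; l=max(e,key=np.linalg.norm)
    return np.array(r[0])/1000, sorted(np.array(r[1]).round(1)), round(float(np.degrees(np.arctan2(l[1],l[0])))%180,1)
E
python3 - <<'E'
from h import *
c=capture("top"); s=capture("scene")
print(cam(c)[2].round(3).tolist())
for col,a in(("orange",150),("blue",800)):
    for k in blobs(c,col,a):
        print(col,k.mean(0).round(0),[ (rect(c,k,z)) for z in ((.065,) if col=="orange" else (.011,))])
def tri(a,b):
    (o,d),(p,e)=ray(c,a),ray(s,b); t=np.linalg.lstsq(np.c_[d,-e],p-o,rcond=None)[0]
    return ((o+d*t[0]+p+e*t[1])/2).round(3), np.linalg.norm(o+d*t[0]-p-e*t[1]).round(4)
for n,a,b in(("ruskA",(192,179),(341,281)),("ruskB",(187,233),(377,246)),("bisc",(127,221),(428,291)),("stack",(134,166),(388,323)),("sq",(313,249),(290,182)),("long",(429,164),(158,174)),("round",(422,252),(220,133)),("b1",(428,251),(217,128))): print(n,tri(a,b))
# griddle corners
for p in((116,137),(231,154),(213,263),(97,250)): print(at(c,p,.053).round(3))
E
```

```text
[[0.007, -0.999, 0.045], [-1.0, -0.007, 0.015], [-0.014, -0.045, -0.999]]
orange [428. 250.] [(array([ 0.4431897 , -0.28377432]), [np.float64(49.5), np.float64(53.5)], 90.4)]
orange [187. 232.] [(array([0.47697635, 0.19805606]), [np.float64(35.7), np.float64(78.3)], 42.7)]
orange [126. 220.] [(array([0.49958185, 0.32083002]), [np.float64(56.4), np.float64(58.9)], 90.4)]
orange [191. 179.] [(array([0.58322522, 0.19185219]), [np.float64(35.5), np.float64(78.5)], 102.2)]
orange [137. 165.] [(array([0.60793701, 0.30186633]), [np.float64(60.8), np.float64(78.2)], 93.6)]
orange [552.  24.] [(array([ 0.9032605 , -0.53002515]), [np.float64(42.2), np.float64(99.4)], 178.7)]
orange [277.  23.] [(array([0.90374292, 0.02057905]), [np.float64(98.2), np.float64(102.5)], 90.1)]
orange [210.  17.] [(array([0.9109718 , 0.15823169]), [np.float64(83.8), np.float64(111.3)], 90.0)]
blue [421. 250.] [(array([ 0.43915857, -0.28390417]), [np.float64(109.4), np.float64(129.9)], 146.3)]
blue [311. 248.] [(array([ 0.44191071, -0.05690456]), [np.float64(111.0), np.float64(111.2)], 19.4)]
blue [429. 165.] [(array([ 0.62541321, -0.30271005]), [np.float64(83.3), np.float64(140.0)], 89.3)]
ruskA (array([0.584, 0.193, 0.054]), np.float64(0.0014))
ruskB (array([0.474, 0.201, 0.048]), np.float64(0.0015))
bisc (array([0.497, 0.324, 0.055]), np.float64(0.0016))
stack (array([0.606, 0.303, 0.082]), np.float64(0.0022))
sq (array([ 0.439, -0.057,  0.001]), np.float64(0.0049))
long (array([ 0.624, -0.306,  0.006]), np.float64(0.0029))
round (array([ 0.436, -0.29 ,  0.004]), np.float64(0.002))
b1 (array([ 0.438, -0.297,  0.019]), np.float64(0.0041))
[0.67  0.351 0.053]
[0.636 0.113 0.053]
[0.414 0.147 0.053]
[0.438 0.384 0.053]
```

```bash
cat >> h.py <<'E'
def yaw(q): x=R.from_quat(q).as_matrix()[:,0]; return np.degrees(np.arctan2(x[1],x[0]))
def plan(xyz,yw,step=.045):
    """turn about tool z (first), then the shift in the tool axes standing after the turn"""
    s=sense(); y=yaw(s["orientation"]); d=(yw-y+90)%180-90 if False else (yw-y+180)%360-180
    t=R.from_euler("z",yw,degrees=True)*R.from_euler("x",180,degrees=True)
    tilt=(R.from_quat(s["orientation"]).as_matrix()[:,2])
    v=t.inv().apply(np.array(xyz)-s["tcp_pos"]); n=max(1,int(np.ceil(np.linalg.norm(v)/step)))
    print("t",round(s["time_s"],2),"tcp",s["tcp_pos"].round(4),"yaw",round(y,1),"tilt",tilt.round(3),"F",s["wrist_force"].round(1),"open",round(s["opening"],4),"g",round(s["grasp_force"],1),"j",s["joints"].round(2))
    print("turn z",round(-d,2),"deg =",round(-d/360,4),"| shift",v.round(4),"rows",n,"each",(v/n).round(4))
def wrist(name=None):
    s=sense(); c=capture("wrist"); c["state"]=s
    if name: cv2.imwrite(f"pics/{name}.png",c["frame"][:,:,::-1])
    return c
E
python3 - <<'E'
from h import *
c=capture("top")
K,o,M=cam(c)
def proj(p): 
    q=K@(M.T@(np.array(p)-o)); return q[:2]/q[2]
print("jar lid",at(c,(331,140),.14),"mill top",at(c,(385,199),.17),"mill base",at(c,(370,204),.01))
for k in blobs(c,"orange",150):
    m=k.mean(0)
    if m[0]<240 and m[1]>100: print(m.round(),cv2.minEnclosingCircle(k)[1])
print("b1",[at(c,k.mean(0),.026) for k in blobs(c,"orange",150) if k.mean(0)[0]>400 and k.mean(0)[1]>200])
plan([.499,.322,.20],64)
E
```

```text
jar lid [ 0.64857571 -0.0814359   0.14      ] mill top [ 0.53842085 -0.17279124  0.17      ] mill base [ 0.53782441 -0.17954275  0.01      ]
[187. 232.] 20.35323143005371
[126. 220.] 14.777810096740723
[191. 179.] 19.98714828491211
[137. 166.] 20.18509864807129
b1 [array([ 0.44101279, -0.29694392,  0.026     ])]
t 1.05 tcp [ 0.2226 -0.4755  0.2313] yaw 25.1 tilt [-0. -0. -1.] F [ 0.4  0.4 -0.2] open 0.0857 g 0.0 j [-1.13  0.13 -0.04  1.41 -0.    1.57]
turn z -38.92 deg = -0.1081 | shift [ 0.8379 -0.1011  0.0313] rows 19 each [ 0.0441 -0.0053  0.0016]
```

Request:
{"fn": "arm_command", "kwargs": {"moves": [0.9,0,0,0,0,0,-0.0216,0.9,0,0,0,0,0,-0.0216,0.9,0,0,0,0,0,-0.0216,0.9,0,0,0,0,0,-0.0216,0.9,0,0,0,0,0,-0.0217,0.9,0.044,-0.0053,0,0,0,0,0.9,0.044,-0.0053,0,0,0,0,0.9,0.044,-0.0053,0,0,0,0,0.9,0.044,-0.0053,0,0,0,0,0.9,0.044,-0.0053,0,0,0,0,0.9,0.044,-0.0053,0,0,0,0,0.9,0.044,-0.0053,0,0,0,0,0.9,0.044,-0.0053,0,0,0,0,0.9,0.044,-0.0053,0,0,0,0,0.9,0.044,-0.0053,0,0,0,0,0.9,0.044,-0.0053,0,0,0,0,0.9,0.044,-0.0053,0,0,0,0,0.9,0.044,-0.0053,0,0,0,0,0.9,0.044,-0.0053,0,0,0,0,0.9,0.044,-0.0053,0,0,0,0], "force": 20}}

```text
time_s: 3.05
tcp_pos: [0.4407, 0.1546, 0.2315]
orientation: [0.848, 0.53, 0.0, 0.0]
wrist_force: [1.0, -0.4, -0.0]
opening: 0.077
grasp_force: 0.0
```

```bash
python3 -c "
from h import *
plan([.499,.322,.20],64)"
```

```text
t 3.05 tcp [0.4407 0.1546 0.2315] yaw 64.0 tilt [ 0.001  0.    -1.   ] F [ 1.  -0.4 -0. ] open 0.077 g 0.0 j [ 0.34  0.02 -0.16  1.4  -0.    2.36]
turn z 0.03 deg = 0.0001 | shift [ 0.176  -0.021   0.0315] rows 5 each [ 0.0352 -0.0042  0.0063]
```

Request:
{"fn": "arm_command", "kwargs": {"moves": [0.9,0.044,-0.0053,0.008,0,0,0,0.9,0.044,-0.0053,0.008,0,0,0,0.9,0.044,-0.0053,0.008,0,0,0,0.9,0.044,-0.0053,0.0075,0,0,0,0.9,0,0,0,0,0,0]}}

```text
time_s: 3.55
tcp_pos: [0.4991, 0.3242, 0.1968]
orientation: [0.847, 0.532, -0.001, -0.0]
wrist_force: [-0.1, -0.4, -0.2]
opening: 0.0768
grasp_force: 0.0
```

```bash
python3 -c "
from h import *
c=wrist('w1')
for k in blobs(c,'orange',800):
    print(k.mean(0).round(),k.min(0),k.max(0),*[(z,rect(c,k,z)) for z in (.065,.085)])
plan([.499,.322,.06],64)"
```

```text
[314. 301.] [287 264] [342 336] (0.065, (array([0.47896387, 0.20608478]), [np.float64(37.6), np.float64(84.3)], 42.8)) (0.085, (array([0.48301123, 0.22006392]), [np.float64(34.8), np.float64(78.2)], 42.8))
[411. 267.] [376 230] [445 304] (0.065, (array([0.58344037, 0.19983855]), [np.float64(35.2), np.float64(86.4)], 102.4)) (0.085, (array([0.57986676, 0.21427335]), [np.float64(32.6), np.float64(80.1)], 102.4))
[283. 193.] [252 162] [314 224] (0.065, (array([0.5013053 , 0.32586877]), [np.float64(57.7), np.float64(59.7)], 64.2)) (0.085, (array([0.50372308, 0.33111035]), [np.float64(53.5), np.float64(55.4)], 64.2))
[400. 163.] [354 123] [444 203] (0.065, (array([0.60730127, 0.30538657]), [np.float64(63.1), np.float64(84.2)], 121.0)) (0.085, (array([0.60198718, 0.31212222]), [np.float64(58.5), np.float64(78.0)], 121.0))
t 3.6 tcp [0.4984 0.322  0.1978] yaw 64.2 tilt [-0.002 -0.001 -1.   ] F [ 0.6 -0.6  0.1] open 0.0767 g 0.0 j [0.57 0.26 0.05 1.36 0.   2.6 ]
turn z 0.17 deg = 0.0005 | shift [0.0002 0.0005 0.1378] rows 4 each [0.     0.0001 0.0344]
```

View pics/w1.png

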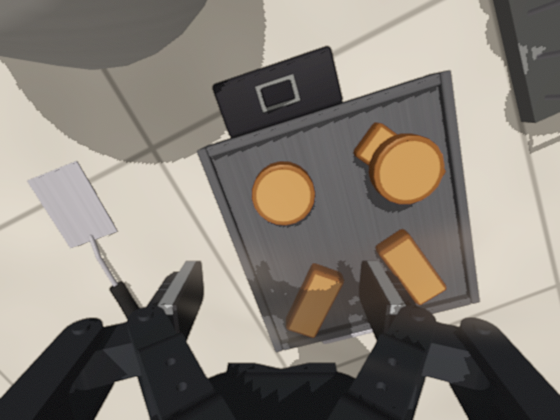

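The wrist view shows the free biscuit at (283,193), between the pads' planes, and the stack at (400,165). It agrees with the top camera within about 3 mm, so I'll descend.

Request:
{"fn": "arm_command", "kwargs": {"moves": [0.9,0.0005,0,0.04,0,0,0,0.9,0.0005,0,0.04,0,0,0,0.9,0,0,0.04,0,0,0,0.9,0,0,0.02,0,0,0,0.9,0,0,0.006,0,0,0,0.9,0,0,0.003,0,0,0,0.9,0,0,0,0,0,0]}}

```text
time_s: 4.3
tcp_pos: [0.4997, 0.321, 0.0522]
orientation: [0.848, 0.53, 0.001, 0.0]
wrist_force: [0.4, -0.4, 0.3]
opening: 0.0769
grasp_force: 0.0
```

```bash
python3 -c "
from h import *
c=wrist('w2')
plan([.500,.323,.05],64)"
```

```text
t 4.35 tcp [0.4999 0.3212 0.0525] yaw 64.0 tilt [ 0.002  0.001 -1.   ] F [ 0.3 -0.5  0.1] open 0.0767 g 0.0 j [ 0.57  0.31 -0.21  1.05 -0.    2.6 ]
turn z -0.02 deg = -0.0001 | shift [ 0.0017 -0.0007  0.0025] rows 1 each [ 0.0017 -0.0007  0.0025]
```

View pics/w2.png

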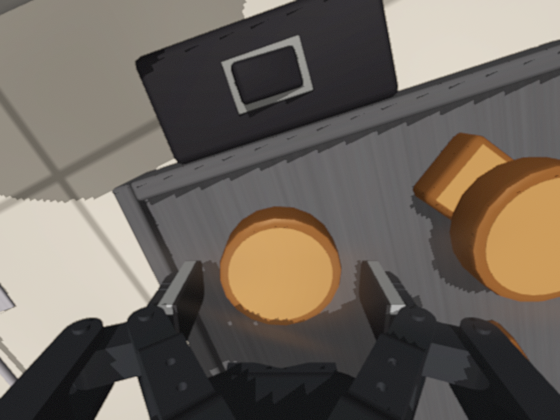

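The biscuit lies midway between the pads, at (280,268). I'll lower slightly and close.

Request:
{"fn": "arm_command", "kwargs": {"moves": [0.9,0.0015,0,0.0045,0,0,0,0.0,0,0,0,0,0,0,0.0,0,0,0,0,0,0,0.0,0,0,0,0,0,0,0.0,0,0,0,0,0,0,0.0,0,0,0,0,0,0], "force": 20}}

```text
time_s: 4.95
tcp_pos: [0.5, 0.3225, 0.0469]
orientation: [0.848, 0.53, 0.001, 0.0]
wrist_force: [-0.4, 0.6, 4.9]
opening: 0.0591
grasp_force: 21.9
```

```bash
python3 -c "
from h import *
plan([.442,-.057,.20],64)"
```

```text
t 4.95 tcp [0.5    0.3225 0.0469] yaw 64.0 tilt [ 0.001  0.001 -1.   ] F [-0.4  0.6  4.9] open 0.0591 g 21.9 j [ 0.57  0.31 -0.21  1.04 -0.    2.6 ]
turn z 0.0 deg = 0.0 | shift [-0.3665  0.1143 -0.1531] rows 10 each [-0.0367  0.0114 -0.0153]
```

Request:
{"fn": "arm_command", "kwargs": {"moves": [0.0,0,0,-0.02,0,0,0,0.0,0,0,-0.04,0,0,0,0,-0.02,0.0063,-0.03,0,0,0,0,-0.0407,0.0127,-0.02,0,0,0,0,-0.0407,0.0127,0,0,0,0,0,-0.0407,0.0127,0,0,0,0,0,-0.0407,0.0127,0,0,0,0,0,-0.0407,0.0127,0,0,0,0,0,-0.0407,0.0127,0,0,0,0,0,-0.0407,0.0127,0,0,0,0,0,-0.0407,0.0127,0,0,0,0,0,-0.0209,0.0064,0,0,0,0,0,0,0,0,0,0,0]}}

```text
time_s: 6.25
tcp_pos: [0.4409, -0.0594, 0.156]
orientation: [0.849, 0.528, -0.0, -0.0]
wrist_force: [0.6, 0.1, -0.5]
opening: 0.0591
grasp_force: 21.9
```

```bash
python3 -c "
from h import *
c=wrist('w3')
for k in blobs(c,'blue',3000): print(k.min(0),k.max(0),rect(c,k,.011))
plan([.442,-.057,.01],64)"
```

```text
[481 250] [559 348] (array([ 0.64474823, -0.28895816]), [np.float64(64.3), np.float64(148.5)], 112.0)
[201 102] [362 225] (array([ 0.44314005, -0.05453187]), [np.float64(112.5), np.float64(112.8)], 109.4)
t 6.3 tcp [ 0.4412 -0.0581  0.156 ] yaw 63.8 tilt [-0.001  0.    -1.   ] F [-0.3  1.2 -0.7] open 0.0591 g 21.9 j [-0.13 -0.01 -0.35  1.23  0.    1.9 ]
turn z -0.17 deg = -0.0005 | shift [0.0013 0.0002 0.146 ] rows 4 each [0.0003 0.0001 0.0365]
```

View pics/w3.png

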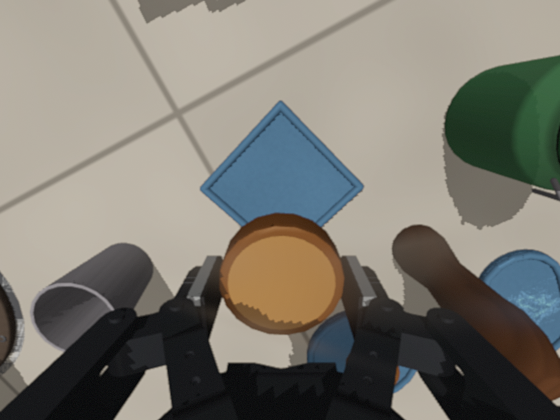

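The held biscuit is at (280,275), level, with the square dish ahead at (281,165). Descending.

Request:
{"fn": "arm_command", "kwargs": {"moves": [0,0.0025,0,0.03,0,0,0,0,0,0,0.04,0,0,0,0,0,0,0.04,0,0,0,0,0,0,0.025,0,0,0,0,0,0,0.008,0,0,0,0,0,0,0.003,0,0,0,0,0,0,0,0,0,0]}}

```text
time_s: 7.0
tcp_pos: [0.4435, -0.0545, 0.011]
orientation: [0.848, 0.53, 0.0, 0.0]
wrist_force: [0.8, -0.5, -0.0]
opening: 0.0593
grasp_force: 21.9
```

```bash
python3 -c "
from h import *
plan([.4425,-.056,.008],64)"
```

```text
t 7.0 tcp [ 0.4435 -0.0545  0.011 ] yaw 64.0 tilt [ 0.001  0.    -1.   ] F [ 0.8 -0.5 -0. ] open 0.0593 g 21.9 j [-0.12  0.08 -0.59  0.9   0.    1.9 ]
turn z 0.05 deg = 0.0001 | shift [-0.0018 -0.0003  0.003 ] rows 1 each [-0.0018 -0.0003  0.003 ]
```

Request:
{"fn": "arm_command", "kwargs": {"moves": [0,-0.001,0,0.0015,0,0,0,0,0,0,0.001,0,0,0,0,0,0,0,0,0,0]}}

```text
time_s: 7.3
tcp_pos: [0.4429, -0.056, 0.0085]
orientation: [0.848, 0.53, 0.001, 0.0]
wrist_force: [0.5, -0.3, -0.4]
opening: 0.0592
grasp_force: 21.9
```

Request:
{"fn": "arm_command", "kwargs": {"moves": [0,0,0,0.0007,0,0,0,0,0,0,0,0,0,0]}}

```text
time_s: 7.5
tcp_pos: [0.4428, -0.056, 0.0078]
orientation: [0.848, 0.53, 0.0, 0.0]
wrist_force: [-1.4, 0.0, 4.2]
opening: 0.0586
grasp_force: 22.2
```

Request:
{"fn": "arm_command", "kwargs": {"moves": [0.85,0,0,0,0,0,0,0.85,0,0,0,0,0,0,0.85,0,0,0,0,0,0,0.85,0,0,-0.02,0,0,0,0.85,0,0,-0.04,0,0,0,0.85,0,0,-0.05,0,0,0,0.85,0,0,-0.02,0,0,0]}}

```text
time_s: 8.2
tcp_pos: [0.444, -0.0561, 0.1413]
orientation: [0.848, 0.53, 0.002, 0.002]
wrist_force: [0.7, -0.4, -0.1]
opening: 0.0726
grasp_force: 0.0
```

```bash
python3 -c "
from h import *
c=wrist()
for k in blobs(c,'orange',800): print(k.min(0),k.max(0),rect(c,k,.026))
for k in blobs(c,'blue',3000): print(k.min(0),k.max(0),rect(c,k,.011))
t=capture('top')
for z in (.026,): print('top',[(at(t,k.mean(0),z).round(4)) for k in blobs(t,'orange',150)])
for z in (.075,): print('stack',[(k.mean(0),rect(t,k,z)) for k in blobs(t,'orange',150) if k.mean(0)[0]<160])
plan([.606,.303,.18],0)"
```

```text
[247 165] [311 230] (array([ 0.44418707, -0.0523652 ]), [np.float64(56.4), np.float64(59.3)], 63.9)
[485 261] [559 355] (array([ 0.64260858, -0.28240347]), [np.float64(64.0), np.float64(137.3)], 114.3)
[195 107] [363 257] (array([ 0.44320395, -0.05445515]), [np.float64(112.5), np.float64(112.9)], 109.4)
top [array([0.4765, 0.2069, 0.026 ]), array([0.5875, 0.2   , 0.026 ]), array([0.6149, 0.3164, 0.026 ]), array([ 0.9205, -0.5609,  0.026 ]), array([0.924 , 0.0215, 0.026 ]), array([0.9363, 0.1643, 0.026 ])]
stack [(array([136.45098039, 165.73529412]), (array([0.60662396, 0.29847461]), [np.float64(60.0), np.float64(77.3)], 93.6))]
t 8.3 tcp [ 0.4445 -0.0561  0.1405] yaw 64.0 tilt [ 0.006 -0.001 -1.   ] F [ 0.3 -0.4 -0.6] open 0.0725 g 0.0 j [-0.13 -0.01 -0.38  1.19  0.    1.9 ]
turn z 64.0 deg = 0.1778 | shift [ 0.1615 -0.3591 -0.0395] rows 9 each [ 0.0179 -0.0399 -0.0044]
```

Biscuit 3 lies about 2 mm from the middle of the square dish. Next is the stacked biscuit, which I'll take with yaw 180 so the fingers close along y.

Request:
{"fn": "arm_command", "kwargs": {"moves": [0.9,0,0,-0.02,0,0,-0.023,0.9,0,0,-0.02,0,0,-0.023,0.9,0,0,0,0,0,-0.023,0.9,0,0,0,0,0,-0.023,0.9,0,0,0,0,0,-0.023,0.9,0,0,0,0,0,-0.023,0.9,0,0,0,0,0,-0.023,0.9,0,0,0,0,0,-0.023,0.9,0,0,0,0,0,-0.023,0.9,0,0,0,0,0,-0.023,0.9,0,0,0,0,0,-0.023,0.9,0,0,0,0,0,-0.023,0.9,0,0,0,0,0,-0.023,0.9,0,0,0,0,0,-0.0232,0.9,-0.016,0.036,0,0,0,0,0.9,-0.016,0.036,0,0,0,0,0.9,-0.016,0.036,0,0,0,0,0.9,-0.016,0.036,0,0,0,0,0.9,-0.016,0.036,0,0,0,0,0.9,-0.016,0.036,0,0,0,0]}}

```text
time_s: 10.3
tcp_pos: [0.5383, 0.1616, 0.1754]
orientation: [-0.0, 1.0, -0.0, -0.001]
wrist_force: [0.6, 0.7, -0.5]
opening: 0.0769
grasp_force: 0.0
```

```bash
python3 -c "
from h import *
plan([.606,.303,.18],180)"
```

```text
t 10.3 tcp [0.5383 0.1616 0.1754] yaw -180.0 tilt [-0.002 -0.001 -1.   ] F [ 0.6  0.7 -0.5] open 0.0769 g 0.0 j [ 0.29  0.2  -0.07  1.3  -0.    0.29]
turn z 0.0 deg = 0.0 | shift [-0.0677  0.1414 -0.0046] rows 4 each [-0.0169  0.0354 -0.0011]
```

Request:
{"fn": "arm_command", "kwargs": {"moves": [0.9,-0.0169,0.0354,0,0,0,0,0.9,-0.0169,0.0354,0,0,0,0,0.9,-0.0169,0.0354,0,0,0,0,0.9,-0.0169,0.0354,0,0,0,0,0.9,0,0,0.04,0,0,0,0.9,0,0,0,0,0,0]}}

```text
time_s: 10.9
tcp_pos: [0.6032, 0.3014, 0.1294]
orientation: [-0.001, 1.0, -0.003, -0.005]
wrist_force: [-0.1, -0.0, -0.9]
opening: 0.0765
grasp_force: 0.0
```

```bash
python3 -c "
from h import *
c=wrist('w4')
for k in blobs(c,'orange',800): print(k.min(0),k.max(0),rect(c,k,.085))
plan([.606,.303,.075],180)
K,o,M=cam(c)
q=K@(M.T@(np.array([.606,.303,.085])-o)); print(q[:2]/q[2])"
```

```text
[230 181] [341 277] (array([0.60294318, 0.30645584]), [np.float64(61.0), np.float64(70.6)], 120.9)
[ 70 159] [189 227] (array([0.57751501, 0.20766258]), [np.float64(32.4), np.float64(74.7)], 102.4)
[50  0] [185  95] (array([0.48491797, 0.21514809]), [np.float64(32.6), np.float64(69.4)], 42.9)
t 10.95 tcp [0.6036 0.3009 0.1324] yaw -180.0 tilt [-0.008 -0.004 -1.   ] F [-0.2  0.5  0.9] open 0.0767 g 0.0 j [ 0.46  0.43  0.15  1.3  -0.    0.46]
turn z 0.03 deg = 0.0001 | shift [-0.0024  0.0021  0.0574] rows 2 each [-0.0012  0.001   0.0287]
[282.17618766 236.72721293]
```

View pics/w4.png

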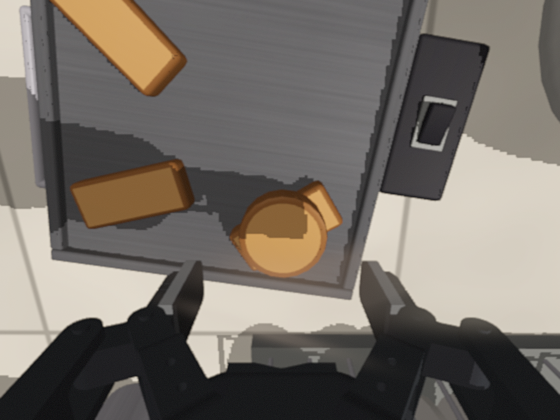

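The stacked biscuit's top is centred at (284,237), within 2 px of prediction. Rusk2's corner shows at upper right.

Request:
{"fn": "arm_command", "kwargs": {"moves": [0.9,-0.0024,0.003,0.03,0,0,0,0.9,0,0,0.025,0,0,0,0.9,0,0,0.007,0,0,0,0.9,0,0,0,0,0,0,0.9,0,0,0,0,0,0]}}

```text
time_s: 11.45
tcp_pos: [0.609, 0.3046, 0.077]
orientation: [0.0, 1.0, 0.0, 0.001]
wrist_force: [-0.2, -0.5, 0.9]
opening: 0.0769
grasp_force: 0.0
```

```bash
python3 -c "
from h import *
plan([.606,.304,.067],180)"
```

```text
t 11.45 tcp [0.609  0.3046 0.077 ] yaw 180.0 tilt [ 0.002  0.001 -1.   ] F [-0.2 -0.5  0.9] open 0.0769 g 0.0 j [0.46 0.45 0.06 1.17 0.   0.46]
turn z -0.04 deg = -0.0001 | shift [ 0.003  -0.0006  0.01  ] rows 1 each [ 0.003  -0.0006  0.01  ]
```

Request:
{"fn": "arm_command", "kwargs": {"moves": [0.9,0.003,0,0.006,0,0,0,0.9,0,0,0.0035,0,0,0,0,0,0,0,0,0,0,0,0,0,0,0,0,0,0,0,0,0,0,0,0,0,0,0,0,0,0,0,0,0,0,0,0,0,0]}}

```text
time_s: 12.15
tcp_pos: [0.6055, 0.3048, 0.0658]
orientation: [0.0, 1.0, 0.0, 0.0]
wrist_force: [-0.8, 0.3, 1.5]
opening: 0.0592
grasp_force: 21.7
```

```bash
python3 -c "
from h import *
plan([.625,-.304,.23],180)"
```

```text
t 12.15 tcp [0.6055 0.3048 0.0658] yaw 180.0 tilt [ 0.  0. -1.] F [-0.8  0.3  1.5] open 0.0592 g 21.7 j [0.47 0.45 0.03 1.15 0.   0.47]
turn z -0.01 deg = -0.0 | shift [-0.0195 -0.6088 -0.1642] rows 15 each [-0.0013 -0.0406 -0.0109]
```

Request:
{"fn": "arm_command", "kwargs": {"moves": [0,0,0,-0.02,0,0,0,0,0,0,-0.04,0,0,0,0,0,0,-0.04,0,0,0,0,-0.0013,-0.0406,-0.04,0,0,0,0,-0.0013,-0.0406,-0.024,0,0,0,0,-0.0013,-0.0406,0,0,0,0,0,-0.0013,-0.0406,0,0,0,0,0,-0.0013,-0.0406,0,0,0,0,0,-0.0013,-0.0406,0,0,0,0,0,-0.0013,-0.0406,0,0,0,0,0,-0.0013,-0.0406,0,0,0,0,0,-0.0013,-0.0406,0,0,0,0,0,-0.0013,-0.0406,0,0,0,0,0,-0.0013,-0.0406,0,0,0,0,0,-0.0013,-0.0406,0,0,0,0,0,-0.0013,-0.0406,0,0,0,0,0,-0.0013,-0.0406,0,0,0,0,0,-0.0013,-0.0406,0,0,0,0,0,0,0,0,0,0,0,0,0,0,0,0,0,0]}}

```text
time_s: 14.15
tcp_pos: [0.6244, -0.3002, 0.2239]
orientation: [0.001, 1.0, 0.0, -0.0]
wrist_force: [-0.3, 1.0, -0.0]
opening: 0.0592
grasp_force: 21.8
```

```bash
python3 -c "
from h import *
c=wrist('w5')
for k in blobs(c,'blue',3000): print(k.min(0),k.max(0),rect(c,k,.011))
plan([.625,-.304,.03],180)"
```

```text
[216 138] [338 212] (array([ 0.62522021, -0.30374661]), [np.float64(89.0), np.float64(144.6)], 89.8)
[460   0] [559  71] (array([ 0.46624194, -0.06393909]), [np.float64(75.1), np.float64(92.4)], 109.4)
[227   0] [357  65] (array([ 0.4753421 , -0.28749612]), [np.float64(59.3), np.float64(130.1)], 89.8)
t 14.2 tcp [ 0.6245 -0.2992  0.2243] yaw 180.0 tilt [-0.001  0.001 -1.   ] F [ 0.6  0.3 -0.4] open 0.059 g 21.8 j [-0.45  0.46  0.4   1.5   0.   -0.45]
turn z -0.04 deg = -0.0001 | shift [-0.0005 -0.0048  0.1943] rows 5 each [-0.0001 -0.001   0.0389]
```

View pics/w5.png

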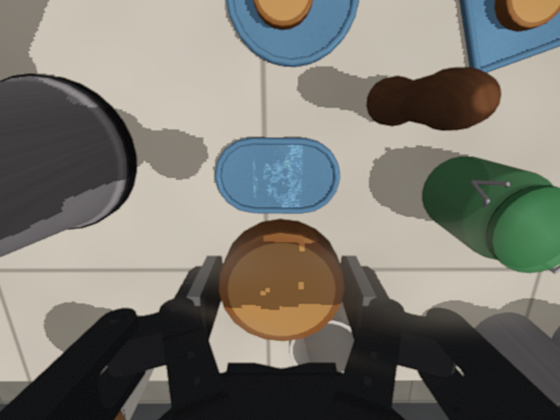

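The long dish is centred at (277,175) with clear space all round, and the biscuit is held level at (281,280). Going down.

Request:
{"fn": "arm_command", "kwargs": {"moves": [0,0.0,-0.0045,0.04,0,0,0,0,0,0,0.045,0,0,0,0,0,0,0.045,0,0,0,0,0,0,0.045,0,0,0,0,0,0,0.025,0,0,0,0,0,0,0.01,0,0,0,0,0,0,0,0,0,0,0,0,0,0,0,0,0]}}

```text
time_s: 15.0
tcp_pos: [0.6259, -0.3035, 0.0167]
orientation: [-0.0, 1.0, -0.001, 0.001]
wrist_force: [0.3, -0.7, 0.5]
opening: 0.059
grasp_force: 21.8
```

```bash
python3 -c "
from h import *
plan([.625,-.3035,.009],180)"
```

```text
t 15.0 tcp [ 0.6259 -0.3035  0.0167] yaw -180.0 tilt [ 0.002 -0.001 -1.   ] F [ 0.3 -0.7  0.5] open 0.059 g 21.8 j [-0.45  0.51  0.01  1.07  0.   -0.45]
turn z 0.05 deg = 0.0001 | shift [0.0009 0.     0.0077] rows 1 each [0.0009 0.     0.0077]
```

Request:
{"fn": "arm_command", "kwargs": {"moves": [0,0.001,0,0.004,0,0,0,0,0,0,0.003,0,0,0,0,0,0,0.001,0,0,0,0,0,0,0,0,0,0,0,0,0,0,0,0,0]}}

```text
time_s: 15.5
tcp_pos: [0.6237, -0.3039, 0.0068]
orientation: [0.0, 1.0, -0.0, 0.0]
wrist_force: [0.4, -0.4, -0.6]
opening: 0.0592
grasp_force: 21.8
```

Request:
{"fn": "arm_command", "kwargs": {"moves": [0,0,0,0.0007,0,0,0,0,0,0,0,0,0,0]}}

```text
time_s: 15.7
tcp_pos: [0.6237, -0.3039, 0.0068]
orientation: [0.0, 1.0, -0.0, 0.0]
wrist_force: [-1.3, 1.2, 5.5]
opening: 0.0594
grasp_force: 22.2
```

Contact made. I'll release, lift, and turn toward rusk A (yaw 102).

Request:
{"fn": "arm_command", "kwargs": {"moves": [0.85,0,0,0,0,0,0,0.85,0,0,0,0,0,0,0.85,0,0,0,0,0,0,0.85,0,0,-0.02,0,0,0,0.85,0,0,-0.045,0,0,0,0.85,0,0,-0.045,0,0,0,0.85,0,0,-0.045,0,0,0,0.85,0,0,-0.045,0,0,0.0217,0.75,0,0,-0.015,0,0,0.0217,0.75,0,0,0,0,0,0.0217,0.75,0,0,0,0,0,0.0217,0.75,0,0,0,0,0,0.0217,0.75,0,0,0,0,0,0.0217,0.75,0,0,0,0,0,0.0217,0.75,0,0,0,0,0,0.0217,0.75,0,0,0,0,0,0.0217,0.75,0,0,0,0,0,0.0214,0.75,0,0,0,0,0,0]}}

```text
time_s: 17.5
tcp_pos: [0.6237, -0.3038, 0.2207]
orientation: [0.63, 0.777, -0.0, -0.0]
wrist_force: [0.9, 0.7, 0.1]
opening: 0.0642
grasp_force: 0.0
```

```bash
python3 -c "
from h import *
t=capture('top')
for k in blobs(t,'orange',150):
  m=k.mean(0)
  if m[1]>80: print(m.round(),rect(t,k,.026 if m[0]>250 else .063))
plan([.583,.193,.22],102)"
```

```text
[428. 251.] (array([ 0.44107135, -0.29708328]), [np.float64(51.8), np.float64(55.9)], 90.4)
[312. 249.] (array([ 0.44329874, -0.05536171]), [np.float64(52.0), np.float64(54.2)], 90.4)
[187. 232.] (array([0.4769519 , 0.19861813]), [np.float64(35.8), np.float64(78.4)], 42.9)
[191. 179.] (array([0.58361951, 0.19171503]), [np.float64(35.6), np.float64(79.0)], 102.3)
[137. 166.] (array([0.60838879, 0.30224936]), [np.float64(36.1), np.float64(79.0)], 121.0)
[430. 162.] (array([ 0.6254942 , -0.30241138]), [np.float64(50.8), np.float64(51.6)], 44.6)
t 17.55 tcp [ 0.6237 -0.3038  0.2207] yaw 102.1 tilt [-0.  0. -1.] F [0.  0.4 0.3] open 0.0637 g 0.0 j [-0.45  0.46  0.39  1.5   0.    0.91]
turn z 0.14 deg = 0.0004 | shift [0.4944 0.0635 0.0007] rows 12 each [0.0412 0.0053 0.0001]
```

Request:
{"fn": "arm_command", "kwargs": {"moves": [0.75,0.0412,0.0053,0,0,0,0,0.75,0.0412,0.0053,0,0,0,0,0.75,0.0412,0.0053,0,0,0,0,0.75,0.0412,0.0053,0,0,0,0,0.75,0.0412,0.0053,0,0,0,0,0.75,0.0412,0.0053,0,0,0,0,0.75,0.0412,0.0053,0,0,0,0,0.75,0.0412,0.0053,0,0,0,0,0.75,0.0412,0.0053,0,0,0,0,0.75,0.0412,0.0053,0.02,0,0,0,0.75,0.0412,0.0053,0.02,0,0,0,0.75,0.0412,0.0053,0.02,0,0,0,0.75,0,0,0.04,0,0,0,0.75,0,0,0.02,0,0,0,0.75,0,0,0,0,0,0,0.75,0,0,0,0,0,0]}}

```text
time_s: 19.15
tcp_pos: [0.5833, 0.193, 0.1014]
orientation: [0.629, 0.778, -0.0, -0.0]
wrist_force: [-0.1, 0.1, -0.0]
opening: 0.0638
grasp_force: 0.0
```

```bash
python3 -c "
from h import *
plan([.5835,.192,.052],102)
c=wrist('w6')
for k in blobs(c,'orange',800): print(k.min(0),k.max(0),rect(c,k,.064))"
```

```text
t 19.15 tcp [0.5833 0.193  0.1014] yaw 102.1 tilt [-0. -0. -1.] F [-0.1  0.1 -0. ] open 0.0638 g 0.0 j [ 0.32  0.32 -0.08  1.17  0.    1.68]
turn z 0.07 deg = 0.0002 | shift [-0.001  -0.      0.0494] rows 2 each [-0.0005 -0.      0.0247]
[254 172] [312 289] (array([0.58447833, 0.1963008 ]), [np.float64(35.1), np.float64(80.6)], 102.4)
[ 49 135] [186 243] (array([0.48005905, 0.20302347]), [np.float64(35.1), np.float64(83.8)], 42.7)
[320   0] [416 139] (array([0.60938727, 0.30242694]), [np.float64(37.3), np.float64(74.8)], 121.0)
```

View pics/w6.png

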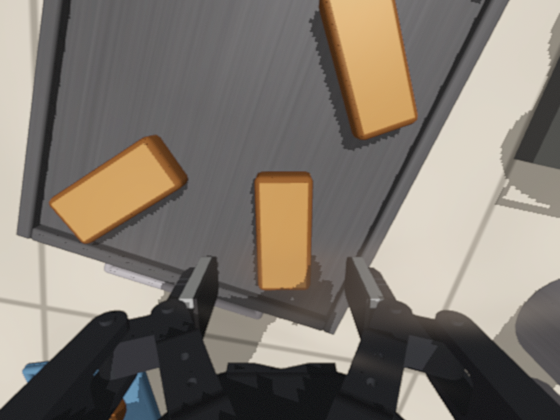

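Rusk A lies at (284,231), parallel to the pads and centred between them. Rusk B and rusk 2 are clear of the fingers.

Request:
{"fn": "arm_command", "kwargs": {"moves": [0.75,0.0005,0,0.03,0,0,0,0.75,0,0,0.014,0,0,0,0.75,0,0,0.006,0,0,0,0.75,0,0,0,0,0,0,0,0,0,0,0,0,0,0,0,0,0,0,0,0,0,0,0,0,0,0,0,0,0,0,0,0,0,0,0,0,0,0,0,0]}}

```text
validation failed for argument at $.mo...
```

```bash
python3 -c "
from h import *
plan([.439,-.288,.24],102)
c=wrist()
for k in blobs(c,'orange',800): print(k.min(0),k.max(0),rect(c,k,.064))"
```

```text
t 19.2 tcp [0.584  0.193  0.1024] yaw 102.0 tilt [ 0.002  0.001 -1.   ] F [-0.5 -0.   0.3] open 0.0643 g 0.0 j [ 0.32  0.32 -0.08  1.17 -0.    1.68]
turn z 0.03 deg = 0.0001 | shift [-0.4404 -0.2418 -0.1376] rows 12 each [-0.0367 -0.0202 -0.0115]
[253 171] [310 288] (array([0.58450476, 0.19647908]), [np.float64(35.2), np.float64(80.9)], 102.5)
[ 49 135] [185 242] (array([0.48007178, 0.20305704]), [np.float64(35.1), np.float64(83.8)], 42.6)
[318   0] [414 138] (array([0.60929822, 0.3024935 ]), [np.float64(37.2), np.float64(74.9)], 121.0)
```

I wrote one number too few or too many, so the call was refused. Sending it again.

Request:
{"fn": "arm_command", "kwargs": {"moves": [0.75,0.0005,0,0.03,0,0,0,0.75,0,0,0.014,0,0,0,0.75,0,0,0.006,0,0,0,0.75,0,0,0,0,0,0,0,0,0,0,0,0,0,0,0,0,0,0,0,0,0,0,0,0,0,0,0,0,0,0,0,0,0,0]}}

```text
time_s: 20.05
tcp_pos: [0.584, 0.1938, 0.0522]
orientation: [0.629, 0.777, 0.001, 0.001]
wrist_force: [-0.3, -0.5, 5.9]
opening: 0.0352
grasp_force: 21.9
```

```bash
python3 -c "
from h import *
plan([.439,-.288,.24],102)"
```

```text
t 20.05 tcp [0.584  0.1938 0.0522] yaw 102.0 tilt [ 0.002  0.001 -1.   ] F [-0.3 -0.5  5.9] open 0.0352 g 21.9 j [ 0.32  0.35 -0.16  1.07 -0.    1.68]
turn z -0.02 deg = -0.0001 | shift [-0.4411 -0.242  -0.1878] rows 12 each [-0.0368 -0.0202 -0.0156]
```

Request:
{"fn": "arm_command", "kwargs": {"moves": [0,0,0,-0.02,0,0,0,0,0,0,-0.04,0,0,0,0,0,0,-0.045,0,0,0,0,-0.02,-0.011,-0.04,0,0,0,0,-0.0368,-0.0202,-0.025,0,0,0,0,-0.0368,-0.0202,0,0,0,0,0,-0.0368,-0.0202,0,0,0,0,0,-0.0368,-0.0202,0,0,0,0,0,-0.0368,-0.0202,0,0,0,0,0,-0.0368,-0.0202,0,0,0,0,0,-0.0368,-0.0202,0,0,0,0,0,-0.0368,-0.0202,0,0,0,0,0,-0.0368,-0.0202,0,0,0,0,0,-0.0368,-0.0202,0,0,0,0,0,-0.0368,-0.0202,0,0,0,0,0,-0.016,-0.009,0,0,0,0,0,0,0,0,0,0,0,0,0,0,0,0,0,0]}}

```text
time_s: 21.85
tcp_pos: [0.4375, -0.2879, 0.2208]
orientation: [0.63, 0.777, 0.0, -0.0]
wrist_force: [0.1, 0.8, -0.8]
opening: 0.0353
grasp_force: 21.2
```

```bash
python3 -c "
from h import *
plan([.439,-.288,.04],102)
c=wrist('w7'); t=c; 
for k in blobs(c,'blue',3000):
  k=cv2.convexHull(k)[:,0]
  w=np.array([at(c,p,.009)[:2] for p in k],np.float32)*1000
  print(k.min(0),k.max(0),cv2.fitEllipse(w),cv2.minEnclosingCircle(w))
for k in blobs(c,'orange',500): print(k.min(0),k.max(0),rect(c,k,.026))"
```

```text
t 21.85 tcp [ 0.4375 -0.2879  0.2208] yaw 101.9 tilt [-0.     0.001 -1.   ] F [ 0.1  0.8 -0.8] open 0.0353 g 21.2 j [-0.58  0.12 -0.06  1.38  0.    0.78]
turn z -0.08 deg = -0.0002 | shift [-0.0004  0.0014  0.1808] rows 5 each [-0.0001  0.0003  0.0362]
[384 161] [473 240] ((622.0278930664062, -289.4509582519531), (97.52777099609375, 122.43594360351562), 168.56381225585938) ((617.320068359375, -288.7874450683594), 60.70586013793945)
[225 118] [337 210] ((437.6289978027344, -286.4580078125), (131.72987365722656, 131.8750762939453), 158.33377075195312) ((437.38250732421875, -286.67547607421875), 66.33082580566406)
[408 198] [458 245] (array([ 0.62472937, -0.30111282]), [np.float64(57.3), np.float64(58.0)], 172.7)
[244 162] [319 343] (array([ 0.45901883, -0.38767981]), [np.float64(90.2), np.float64(246.4)], 101.6)
[461  65] [508 111] (array([ 0.622039  , -0.14806064]), [np.float64(35.7), np.float64(60.1)], 163.5)
```

View pics/w7.png

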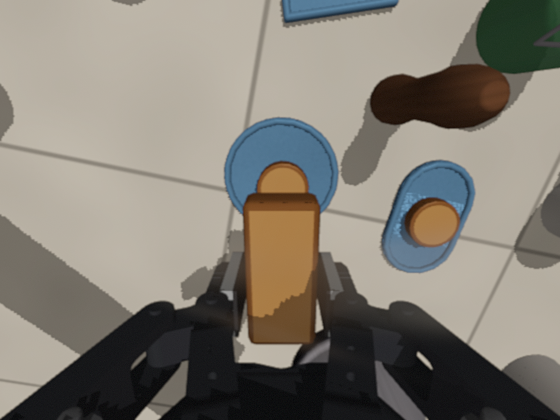

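The rusk is held at (281,270), pointing along the tool. The round dish is at (281,165), with its biscuit slightly toward the robot's -y side. Descending.

Request:
{"fn": "arm_command", "kwargs": {"moves": [0,0,0,0.035,0,0,0,0,0,0,0.045,0,0,0,0,0,0,0.045,0,0,0,0,0,0,0.035,0,0,0,0,0,0,0.015,0,0,0,0,0,0,0.006,0,0,0,0,0,0,0,0,0,0,0,0,0,0,0,0,0]}}

```text
time_s: 22.7
tcp_pos: [0.4387, -0.2879, 0.0412]
orientation: [0.629, 0.777, 0.0, 0.001]
wrist_force: [-0.3, 0.2, -0.4]
opening: 0.0353
grasp_force: 21.2
```

```bash
python3 -c "
from h import *
plan([.438,-.289,.034],102)"
```

```text
t 22.7 tcp [ 0.4387 -0.2879  0.0412] yaw 102.0 tilt [ 0.002 -0.001 -1.   ] F [-0.3  0.2 -0.4] open 0.0353 g 21.2 j [-0.58  0.19 -0.38  0.99  0.    0.78]
turn z 0.03 deg = 0.0001 | shift [-0.0009 -0.0009  0.0072] rows 1 each [-0.0009 -0.0009  0.0072]
```

Request:
{"fn": "arm_command", "kwargs": {"moves": [0,0,0,0.004,0,0,0,0,0,0,0.002,0,0,0,0,0,0,0.001,0,0,0,0,0,0,0,0,0,0,0,0,0,0,0,0,0]}}

```text
time_s: 23.2
tcp_pos: [0.4379, -0.2881, 0.0332]
orientation: [0.63, 0.777, 0.0, 0.0]
wrist_force: [0.1, -0.4, 1.9]
opening: 0.0356
grasp_force: 21.4
```

Request:
{"fn": "arm_command", "kwargs": {"moves": [0.65,0,0,0,0,0,0,0.65,0,0,0,0,0,0,0.65,0,0,0,0,0,0,0.65,0,0,-0.02,0,0,0,0.65,0,0,-0.045,0,0,0,0.65,0,0,-0.045,0,0,-0.0176,0.65,0,0,-0.045,0,0,-0.0176,0.65,0,0,-0.035,0,0,-0.0176,0.65,0,0,0,0,0,0,0.65,0,0,0,0,0,0]}}

```text
time_s: 24.2
tcp_pos: [0.4381, -0.2882, 0.2236]
orientation: [0.493, 0.87, -0.0, 0.001]
wrist_force: [-0.7, -0.2, -1.0]
opening: 0.0554
grasp_force: 0.0
```

```bash
python3 -c "
from h import *
plan([.608,.302,.22],121)
c=wrist()
for k in blobs(c,'orange',800): print(k.min(0),k.max(0),rect(c,k,.046))"
```

```text
t 24.2 tcp [ 0.4381 -0.2882  0.2236] yaw 120.9 tilt [ 0.002 -0.001 -1.   ] F [-0.7 -0.2 -1. ] open 0.0554 g 0.0 j [-0.58  0.12 -0.06  1.39 -0.    0.45]
turn z -0.06 deg = -0.0002 | shift [0.4184 0.4496 0.0036] rows 14 each [0.0299 0.0321 0.0003]
[381 244] [426 283] (array([ 0.61158075, -0.2970051 ]), [np.float64(51.3), np.float64(53.2)], 30.8)
[486 143] [521 182] (array([ 0.62810083, -0.14607477]), [np.float64(30.6), np.float64(48.9)], 156.2)
[254 143] [306 218] (array([ 0.43752545, -0.28646945]), [np.float64(54.0), np.float64(78.8)], 101.5)
```

Request:
{"fn": "arm_command", "kwargs": {"moves": [0.65,0.0299,0.0321,0,0,0,0,0.65,0.0299,0.0321,0,0,0,0,0.65,0.0299,0.0321,0,0,0,0,0.65,0.0299,0.0321,0,0,0,0,0.65,0.0299,0.0321,0,0,0,0,0.65,0.0299,0.0321,0,0,0,0,0.65,0.0299,0.0321,0,0,0,0,0.65,0.0299,0.0321,0,0,0,0,0.65,0.0299,0.0321,0,0,0,0,0.65,0.0299,0.0321,0,0,0,0,0.65,0.0299,0.0321,0.02,0,0,0,0.65,0.0299,0.0321,0.02,0,0,0,0.65,0.0299,0.0321,0.02,0,0,0,0.65,0.0299,0.0321,0.02,0,0,0,0.65,0,0,0.03,0,0,0,0.65,0,0,0.01,0,0,0,0.65,0,0,0,0,0,0,0.65,0,0,0,0,0,0]}}

```text
time_s: 26.05
tcp_pos: [0.6074, 0.3014, 0.1034]
orientation: [0.493, 0.87, -0.0, -0.0]
wrist_force: [-0.3, 1.1, 1.0]
opening: 0.0558
grasp_force: 0.0
```

```bash
python3 -c "
from h import *
plan([.608,.303,.052],121)
c=wrist('w8')
for k in blobs(c,'orange',800): print(k.min(0),k.max(0),rect(c,k,.064))"
```

```text
t 26.05 tcp [0.6074 0.3014 0.1034] yaw 120.9 tilt [-0. -0. -1.] F [-0.3  1.1  1. ] open 0.0558 g 0.0 j [ 0.46  0.44  0.1   1.23 -0.    1.49]
turn z -0.08 deg = -0.0002 | shift [0.001  0.0014 0.0514] rows 2 each [0.0005 0.0007 0.0257]
[  0 222] [110 293] (array([0.48236493, 0.20881613]), [np.float64(37.8), np.float64(84.2)], 43.0)
[258 169] [315 286] (array([0.60870313, 0.30683463]), [np.float64(35.2), np.float64(80.8)], 121.0)
```

View pics/w8.png

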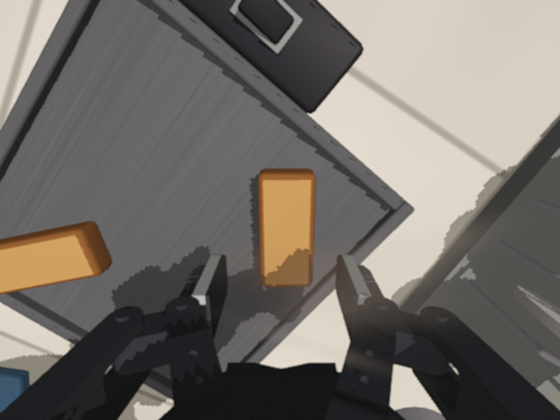

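Rusk 2 is at (287,228), aligned and centred between the pads. The right finger comes down just inside the rim.

Request:
{"fn": "arm_command", "kwargs": {"moves": [0.62,0.0015,0.001,0.03,0,0,0,0.62,0,0,0.014,0,0,0,0.62,0,0,0.006,0,0,0,0.62,0,0,0.001,0,0,0,0,0,0,0,0,0,0,0,0,0,0,0,0,0,0,0,0,0,0,0,0,0,0,0,0,0,0,0]}}

```text
time_s: 26.9
tcp_pos: [0.6082, 0.3044, 0.0532]
orientation: [0.493, 0.87, 0.001, 0.001]
wrist_force: [-0.5, -0.4, 4.1]
opening: 0.0356
grasp_force: 21.5
```

```bash
python3 -c "
from h import *
plan([.4425,-.056,.15],121)"
```

```text
t 26.9 tcp [0.6082 0.3044 0.0532] yaw 121.0 tilt [ 0.002  0.001 -1.   ] F [-0.5 -0.4  4.1] open 0.0356 g 21.5 j [ 0.46  0.46  0.02  1.12 -0.    1.49]
turn z -0.01 deg = -0.0 | shift [-0.2236 -0.3276 -0.0968] rows 10 each [-0.0224 -0.0328 -0.0097]
```

Request:
{"fn": "arm_command", "kwargs": {"moves": [0,0,0,-0.02,0,0,0,0,0,0,-0.04,0,0,0,0,-0.0112,-0.0164,-0.037,0,0,0,0,-0.0224,-0.0328,0,0,0,0,0,-0.0224,-0.0328,0,0,0,0,0,-0.0224,-0.0328,0,0,0,0,0,-0.0224,-0.0328,0,0,0,0,0,-0.0224,-0.0328,0,0,0,0,0,-0.0224,-0.0328,0,0,0,0,0,-0.0224,-0.0328,0,0,0,0,0,-0.0224,-0.0328,0,0,0,0,0,-0.0224,-0.0328,0,0,0,0,0,-0.0112,-0.0164,0,0,0,0,0,0,0,0.03,0,0,0,0,0,0,0.04,0,0,0,0,0,0,0.02,0,0,0,0,0,0,0.012,0,0,0,0,0,0,0,0,0,0,0,0,0,0,0,0,0]}}

```text
time_s: 28.8
tcp_pos: [0.4423, -0.0568, 0.0478]
orientation: [0.492, 0.87, 0.0, 0.0]
wrist_force: [-0.0, -0.5, -0.2]
opening: 0.0357
grasp_force: 21.0
```

```bash
python3 -c "
from h import *
plan([.443,-.055,.034],121)"
```

```text
t 28.8 tcp [ 0.4423 -0.0568  0.0478] yaw 121.0 tilt [ 0.001 -0.    -1.   ] F [-0.  -0.5 -0.2] open 0.0357 g 21.0 j [-0.13  0.05 -0.54  0.98 -0.    0.9 ]
turn z -0.0 deg = -0.0 | shift [0.0012 0.0015 0.0138] rows 1 each [0.0012 0.0015 0.0138]
```

Request:
{"fn": "arm_command", "kwargs": {"moves": [0,0.001,0.001,0.007,0,0,0,0,0,0,0.005,0,0,0,0,0,0,0.0012,0,0,0,0,0,0,0,0,0,0,0,0,0,0,0,0,0]}}

```text
time_s: 29.3
tcp_pos: [0.4423, -0.0554, 0.0341]
orientation: [0.492, 0.87, 0.0, 0.0]
wrist_force: [-0.4, -0.3, 3.3]
opening: 0.0355
grasp_force: 21.3
```

Request:
{"fn": "arm_command", "kwargs": {"moves": [0.65,0,0,0,0,0,0,0.65,0,0,0,0,0,0,0.65,0,0,0,0,0,0,0.65,0,0,-0.02,0,0,0,0.65,0,0,-0.045,0,0,0,0.65,0,0,-0.045,0,0,0.0217,0.65,0,0,-0.01,0,0,0.0217,0.65,0,0,0,0,0,0.0217,0.65,0,0,0,0,0,0.0217,0.65,0,0,0,0,0,0.0217,0.65,0,0,0,0,0,0.0217,0.65,0,0,0,0,0,0.0217,0.65,0,0,0,0,0,0.0217,0.65,0,0,0,0,0,0.0217,0.65,0,0,0,0,0,0.0217,0.65,0,0,0,0,0,0]}}

```text
time_s: 30.9
tcp_pos: [0.4419, -0.0555, 0.1536]
orientation: [0.931, 0.365, -0.0, -0.0]
wrist_force: [0.3, -1.0, 0.2]
opening: 0.0552
grasp_force: 0.0
```

```bash
python3 -c "
from h import *
plan([.477,.1985,.154],43)
c=wrist()
for k in blobs(c,'orange',800): print(k.min(0),k.max(0),rect(c,k,.046))"
```

```text
t 30.9 tcp [ 0.4419 -0.0555  0.1536] yaw 42.8 tilt [-0. -0. -1.] F [ 0.3 -1.   0.2] open 0.0552 g 0.0 j [-0.12 -0.01 -0.36  1.23 -0.    2.27]
turn z -0.16 deg = -0.0004 | shift [ 0.1989 -0.1618 -0.0004] rows 6 each [ 0.0331 -0.027  -0.0001]
[236 162] [330 227] (array([ 0.44997266, -0.05069873]), [np.float64(54.8), np.float64(77.5)], 121.2)
```

Request:
{"fn": "arm_command", "kwargs": {"moves": [0.65,0.0331,-0.027,0,0,0,0,0.65,0.0331,-0.027,0,0,0,0,0.65,0.0331,-0.027,0,0,0,0,0.65,0.0331,-0.027,0,0,0,0,0.65,0.0331,-0.027,0,0,0,0,0.65,0.0333,-0.027,0,0,0,0,0.65,0,0,0.03,0,0,0,0.65,0,0,0.02,0,0,0,0.65,0,0,0,0,0,0,0.65,0,0,0,0,0,0]}}

```text
time_s: 31.95
tcp_pos: [0.4773, 0.1984, 0.104]
orientation: [0.931, 0.366, -0.0, 0.0]
wrist_force: [0.3, -0.9, 1.5]
opening: 0.0557
grasp_force: 0.0
```

```bash
python3 -c "
from h import *
plan([.477,.199,.0525],43)
c=wrist()
for k in blobs(c,'orange',800): print(k.min(0),k.max(0),rect(c,k,.064))"
```

```text
t 31.95 tcp [0.4773 0.1984 0.104 ] yaw 43.0 tilt [-0.001 -0.    -1.   ] F [ 0.3 -0.9  1.5] open 0.0557 g 0.0 j [ 0.39  0.14 -0.3   1.13 -0.    2.79]
turn z -0.04 deg = -0.0001 | shift [ 0.0001 -0.0007  0.0515] rows 2 each [ 0.0001 -0.0003  0.0257]
[252 170] [308 286] (array([0.47897058, 0.20214438]), [np.float64(35.0), np.float64(80.4)], 42.6)
```

Request:
{"fn": "arm_command", "kwargs": {"moves": [0.65,0.001,0,0.03,0,0,0,0.65,0,0,0.014,0,0,0,0.65,0,0,0.006,0,0,0,0.65,0,0,0.001,0,0,0,0,0,0,0,0,0,0,0,0,0,0,0,0,0,0,0,0,0,0,0,0,0,0,0,0,0,0,0]}}

```text
time_s: 32.8
tcp_pos: [0.4792, 0.1995, 0.0542]
orientation: [0.931, 0.365, 0.001, 0.0]
wrist_force: [-0.5, -0.3, 6.7]
opening: 0.0351
grasp_force: 21.3
```

```bash
python3 -c "
from h import *
plan([.625,-.303,.24],90)"
```

```text
t 32.8 tcp [0.4792 0.1995 0.0542] yaw 42.9 tilt [ 0.002  0.001 -1.   ] F [-0.5 -0.3  6.7] open 0.0351 g 21.3 j [ 0.39  0.17 -0.38  1.02 -0.    2.79]
turn z -47.13 deg = -0.1309 | shift [-0.5025  0.1458 -0.1858] rows 13 each [-0.0387  0.0112 -0.0143]
```

Request:
{"fn": "arm_command", "kwargs": {"moves": [0,0,0,-0.02,0,0,0,0,0,0,-0.04,0,0,0,0,0,0,-0.045,0,0,-0.0218,0,0,0,-0.045,0,0,-0.0218,0,0,0,-0.036,0,0,-0.0218,0,0,0,0,0,0,-0.0218,0,0,0,0,0,0,-0.0218,0,0,0,0,0,0,-0.0219,0,-0.0419,0.0122,0,0,0,0,0,-0.0419,0.0122,0,0,0,0,0,-0.0419,0.0122,0,0,0,0,0,-0.0419,0.0122,0,0,0,0,0,-0.0419,0.0122,0,0,0,0,0,-0.0419,0.0122,0,0,0,0,0,-0.0419,0.0122,0,0,0,0,0,-0.0419,0.0122,0,0,0,0,0,-0.0419,0.0122,0,0,0,0,0,-0.0419,0.0122,0,0,0,0,0,-0.0419,0.0122,0,0,0,0,0,-0.0419,0.0122,0,0,0,0]}}

```text
time_s: 34.8
tcp_pos: [0.6248, -0.3053, 0.2389]
orientation: [0.707, 0.707, 0.0, 0.0]
wrist_force: [1.3, 0.4, 0.0]
opening: 0.0354
grasp_force: 20.6
```

Request:
{"fn": "arm_command", "kwargs": {"moves": [0,0,0,0,0,0,0,0,0,0,0,0,0,0]}}

```text
time_s: 35.0
tcp_pos: [0.6244, -0.3044, 0.2376]
orientation: [0.708, 0.706, -0.0, -0.001]
wrist_force: [0.4, 0.1, -0.1]
opening: 0.0354
grasp_force: 20.6
```

```bash
python3 -c "
from h import *
plan([.625,-.303,.035],90)"
```

```text
t 35.0 tcp [ 0.6244 -0.3044  0.2376] yaw 89.9 tilt [-0.001  0.001 -1.   ] F [ 0.4  0.1 -0.1] open 0.0354 g 20.6 j [-0.45  0.47  0.44  1.54  0.    1.12]
turn z -0.1 deg = -0.0003 | shift [0.0014 0.0006 0.2026] rows 5 each [0.0003 0.0001 0.0405]
```

Request:
{"fn": "arm_command", "kwargs": {"moves": [0,0.0005,0,0.035,0,0,0,0,0,0,0.045,0,0,0,0,0,0,0.045,0,0,0,0,0,0,0.04,0,0,0,0,0,0,0.02,0,0,0,0,0,0,0.007,0,0,0,0,0,0,0,0,0,0,0,0,0,0,0,0,0]}}

```text
time_s: 35.8
tcp_pos: [0.6256, -0.3029, 0.0489]
orientation: [0.707, 0.707, 0.0, 0.001]
wrist_force: [0.3, 0.8, -0.2]
opening: 0.0351
grasp_force: 20.6
```

```bash
python3 -c "
from h import *
plan([.625,-.303,.035],90)"
```

```text
t 35.8 tcp [ 0.6256 -0.3029  0.0489] yaw 90.0 tilt [ 0.003 -0.001 -1.   ] F [ 0.3  0.8 -0.2] open 0.0351 g 20.6 j [-0.45  0.49  0.06  1.13  0.    1.12]
turn z 0.04 deg = 0.0001 | shift [-0.0001 -0.0006  0.0139] rows 1 each [-0.0001 -0.0006  0.0139]
```

Request:
{"fn": "arm_command", "kwargs": {"moves": [0,0,0,0.007,0,0,0,0,0,0,0.004,0,0,0,0,0,0,0.001,0,0,0,0,0,0,0,0,0,0,0,0,0,0,0,0,0]}}

```text
time_s: 36.3
tcp_pos: [0.6248, -0.3032, 0.0353]
orientation: [0.707, 0.707, 0.0, 0.0]
wrist_force: [-2.0, 0.5, 2.9]
opening: 0.0354
grasp_force: 20.9
```

Contact. Releasing, lifting, and checking from above.

Request:
{"fn": "arm_command", "kwargs": {"moves": [0.65,0,0,0,0,0,0,0.65,0,0,0,0,0,0,0.65,0,0,0,0,0,0,0.65,0,0,-0.02,0,0,0,0.65,0,0,-0.045,0,0,0,0.65,0,0,-0.045,0,0,0,0.65,0,0,-0.045,0,0,0,0.65,0,0,-0.045,0,0,0,0.65,0.045,0,0,0,0,0,0.65,0.045,0,0,0,0,0,0.65,0.045,0,0,0,0,0,0.65,0.045,0,0,0,0,0,0.65,0.045,0,0,0,0,0,0.65,0.045,0,0,0,0,0,0.65,0.045,0,0,0,0,0,0.65,0.045,0,0,0,0,0,0.65,0.045,0,0,0,0,0,0.65,0.045,0,0,0,0,0,0.65,0,0,0,0,0,0]}}

```text
time_s: 38.2
tcp_pos: [0.6242, 0.152, 0.2342]
orientation: [0.705, 0.709, 0.0, -0.001]
wrist_force: [-0.3, -0.7, 0.2]
opening: 0.0556
grasp_force: 0.0
```

```bash
python3 -c "
from h import *
t=capture('top'); cv2.imwrite('pics/end.png',t['frame'][:,:,::-1])
for k in blobs(t,'orange',150):
  m=k.mean(0)
  if m[1]>80: print(m.round(),rect(t,k,.04))
for k in blobs(t,'blue',800):
  print('dish',rect(t,cv2.convexHull(k)[:,0],.011))
plan([.6,.15,.2],90)"
```

```text
[428. 252.] (array([ 0.44080969, -0.29123016]), [np.float64(53.0), np.float64(73.4)], 90.4)
[313. 249.] (array([ 0.4444494 , -0.05616864]), [np.float64(53.9), np.float64(76.2)], 117.0)
[434. 161.] (array([ 0.62911218, -0.30524783]), [np.float64(39.5), np.float64(74.3)], 90.3)
dish (array([ 0.4422504 , -0.05700362]), [np.float64(110.7), np.float64(111.1)], 109.5)
t 38.25 tcp [0.6243 0.1496 0.2343] yaw 90.2 tilt [-0.001 -0.    -1.   ] F [ 0.6 -0.6  0.7] open 0.0556 g 0.0 j [ 0.24  0.36  0.26  1.48 -0.    1.8 ]
turn z 0.24 deg = 0.0007 | shift [ 0.0004 -0.0243  0.0343] rows 1 each [ 0.0004 -0.0243  0.0343]
```

View pics/end.png

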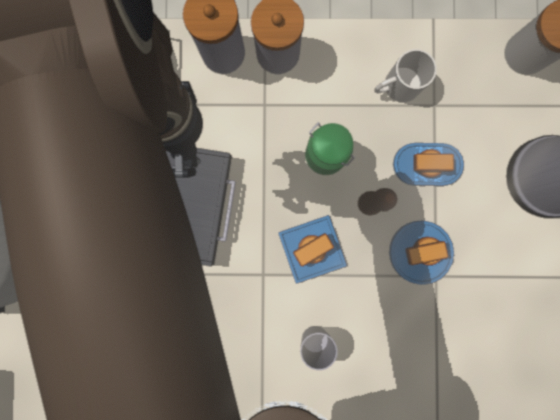

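Every dish holds a biscuit with a rusk on it: long at (434,162), square at (313,250), round at (428,252). The dishes, jar and mill are where they were at the start.

```bash
python3 -c "
from bench import *
print(finish_job())"
```

```text
the job is handed in; nothing more can be done
None
```

The job is handed in at about 38 s on the robot clock: every dish holds one biscuit with a rusk flat on top, dealt in the order asked, and the last picture shows the dishes, jar and mill where they started.

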